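Fold the drill rack down and shut the tool case

ROBOT

A 6-joint arm with a two-finger parallel gripper is mounted at the origin on a cart in front of the work surface, level with it; the furniture and walls round the work are solid. World frame = base frame: x ahead of the robot, y to its left, z up, the work surface at z = 0. Lengths are in m, angles in rad, forces in N, time in s.
With the tool pointing down it reaches from about 0.25 to 0.725 m from the base axis. Payload 4 kg.
Tool frame: the origin (TCP) lies on the centre line of the jaws, within the pads' length; the fingertips stand 14 mm ahead of it and the grasp point (between the pads) lies 5 mm behind it; z points along the fingers, x is the direction in which the jaws open and shut, and the axes are right-handed (so a half turn about z gives the same grasp; the last joint's range is limited). The gripper opens to 85 mm and grips with 20 to 120 N. Pads are 22 mm wide; open, the fingers measure 114 mm over their backs; the gripper's body (76 mm by 85 mm) begins 54 mm behind the grasp point. The pads swing forward as they close: fully open they stand 13 mm farther back than shut.
Start: joints at [-1.31, 0.241, 0.005, 1.335, 0, 1.571], TCP at [0.129, -0.483, 0.245] pointing down, gripper open.
Joint ranges: [-2.72, 2.72], [-1.05, 1.87], [-1.09, 1.28], [-1.99, 2.15], [-1.42, 1.44], [-3.14, 3.14]. Speed limits (rad/s): [2.79, 2.79, 3.14, 3.14, 3.14, 3.14].

INTERFACE

Orientations are given as a unit quaternion [x, y, z, w].
In Python, from workcell import get_obs, optics, ticket gives the robot as it stands.
- The arm moves only by the shell command python3 -m inch 'ROWS'. ROWS is JSON, a list that holds one entry, the list of rows, each a list of 5 numbers: the finger opening in cm, from 0 to 8.54, then the shift along the tool's x, y, z in cm, then the turn about the tool's z in degrees. In form: [[[fingers, dx, dy, dz, roll], ...]]. A call has exactly 5 rows; each row is the pose to reach, as a shift and turn from the pose measured when the call began, along the tool's axes at that moment; what a row does not reach only later rows make up. A row lasts 1/8 s, in which the tool goes at most 62.5 mm and 10.7 degrees, less where a joint would pass 70% of its speed; a pose out of reach is approached as far as the arm can. A call with a gripper value outside its range is refused whole. The fingers move at their own pace and stop on an object; the grip force is fixed at half the most. Time passes only in rows, so rows that repeat a pose let the fingers close, or fill a call up. It gives the time, the measured TCP pose, the force and the opening at its end, in the units of the state.
- get_obs(): the state, without advancing time (a new reading comes with each control period).
- optics.camera(name): name is "scene" or "top" or "wrist"; returns (picture, depth): 420x560x3 uint8, red, green, blue; 420x560 float32, m along the optical axis (not along the pixel's ray), 0 where there is no reading.
- optics.camera_info(name): a dict with "vfov" (degrees; the focal length in pixels is half the picture's height over the tangent of half this angle, whatever the lens; pixels are square), "cx", "cy" (the principal point, pixels), "R" (3x3) and "t" (3): a world point X has camera coordinates R X + t. Camera axes: x right, y down, z forward; pixel columns grow to the right and rows downward; lengths in m; the calibration is good to about 2 mm. A picture is of the moment at which its call begins: read the wrist's pose just before it. camera_info takes no time and is no camera call; for the wrist camera it gives the pose at the moment of the call.
- ticket.job_done(): hands the job in, once; it reports no verdict.
The state is a dict: "clock": time; "joint_pos": joint angles; "joint_vel": joint speeds; "tau": joint torques, N m; "eef_pos": TCP position; "tool_rot": TCP orientation; "ft_force": force on the tool from outside, world axes, zero at the start; "ft_torque": the same for the moment, N m; "grip_width": finger opening in m.
Only numpy, scipy, OpenCV 4.12 (cv2) and the standard library are available. Lean on these libraries where they do the work, as an engineer would, in place of code of your own. Each camera call takes 0.05 s, during which the arm holds its last target.

TASK

Pack the drill case up: with the fingers alone, push the upright drill rack down until it lies flat in the case, and then swing the lid over it until it is fully shut. Pick nothing up: the case stays standing where it is, and the tools lying round it are left alone.

Things in the scene. Friction and masses are not known exactly. Their poses are not given: they have to be found in the camera images.
- tool_case: Orange tool case with pale hinged lid, 147 x 216 mm, 100 mm high when shut, 1.8 kg, loose on the bench (slides above about 8 N). Origin: mid underside; x from front wall to back wall (lid hinge), y along the 216 mm, z up. Lower part: open box, x -67 to 68, y -105 to 105, walls up to z = 64 mm; a divider at y = -30 mm parts a small bay of wall plugs (y < -31) from the rack's bay (y -29 to 102).
- drill_rack (a joint): Angle (rad) of the drill rack, a steel plate 112 mm wide, 113 mm long with two black cross rails and eight drills, hinged inside the front wall. 0: flat in the case, reaching to the back wall; 1.57: upright; stop at 1.66. Stiff hinge (0.13 N m), stays where left. Drills face front when upright, up when flat (60 mm above the bench). While it stands the lid cannot close.
- tool_case_lid (a joint): Angle (rad) of the lid. 0: shut; 1.57: straight up; stop at 1.92, leaning back. Stiff hinge (0.08 N m): it stays where left and must be pushed all the way. The lid is a closed slab, 139 mm from hinge line to front edge, 214 mm long, 26 mm thick (shut: z = 66 to 92 mm of the case; the flat handle on its middle reaches 100 mm).
- rack_hinge (a point): Middle of the rack's hinge line, which runs along the case's y. In the case frame at (-53, 36, 46) mm. x axis: along the plate from hinge to free edge; y along the hinge; z out of the side with the drills.
- rack_rail (a point): Middle of the outer face of the upper cross rail (10 mm high, 112 mm wide), a good place to push; 66 mm from the hinge along the plate, 13.5 mm off it. Axes as rack_hinge.
- rack_edge (a point): Middle of the rack's free (upper) edge, 113 mm from the hinge. Axes as rack_hinge.
- lid_hinge (a point): Middle of the lid's hinge line, which runs along the case's y. In the case frame at (70, 0, 66.5) mm. Axes turn with the lid and match the case's when shut.
- lid_edge (a point): Middle of the lid's free front edge at its outer (upper) face: 139 mm from the hinge line along the lid and 26 mm out of its inner face. Axes as lid_hinge: z out of the outer face.
- multimeter: Hand multimeter with a yellow rim, 118 x 76 x 37 mm, lying left of the case; leave alone. Origin under its middle.
- tape_measure: Tape measure, 34 x 80 x 59 mm, standing right of the case; leave alone. Origin under its middle.
- torch: Black hand torch, 126 mm long, 38 mm thick, lying to the left behind the case; leave alone. Origin under its middle.
- sanding_block: Sanding block, 64 x 96 x 24 mm, lying right of the case; leave alone. Origin under its middle.

How it is judged:
On the way, in this order (a step that is already met when the one before it is completed fails the run):
1. the rack lies flat in the case while the lid is still open (value of joint drill_rack below 0.08 rad and value of joint tool_case_lid above 1.1 rad), for 0.2 s.
2. the lid is shut (value of joint tool_case_lid below 0.05 rad), for 0.2 s.
At the end, for the whole second after the job is handed in: The rack is flat (within 0.08 rad) and the lid shut over it (within 0.05 rad, 7 mm at its edge); the case stands flat and still on the bench within 30 mm of where it stood (value of joint drill_rack below 0.08 rad and value of joint tool_case_lid below 0.05 rad and linear speed of tool_case below 0.01 m/s and height (world z) of tool_case below 0.006 m and angle between tool_case's own z axis and vertical below 0.04 rad and distance of tool_case from where it was at the start of the episode below 0.03 m); the robot touches nothing.
It fails at once if the case is lifted or tipped (height (world z) of tool_case above 0.015 m or angle between tool_case's own z axis and vertical above 0.15 rad).
It fails at once if the case is dragged or shoved more than 30 mm (distance of tool_case from where it was at the start of the episode above 0.03 m).
It fails at once if something beside the case is picked up or pushed away (more than 30 mm) (distance of any of multimeter, tape_measure, torch, sanding_block from where it was at the start of the episode above 0.03 m).
It fails at once if the case is pushed with the gripper's body or the arm instead of the fingers (contact force between the arm and tool_case above 10 N).
It also fails if it takes over 53 s, if anything falls off the work surface, if the arm or the gripper's body presses on something with over 40 N, if the wrist force passes 120 N, or if a joint passes its speed limit or range.

## Working session

There is one attempt and no reset: what is moved stays moved. The work goes in short steps, Python scripts to look and compute and a shell command to move; the robot and the scene stay as the last step left them, time stands still between calls to the robot, and variables do not carry over. Pictures are saved under pics/ and viewed, and the job is handed in when it is done.

```bash
mkdir -p pics; ls
python3 - <<'E'
from workcell import get_obs, optics
import cv2, numpy as np
o=get_obs(); print({k:np.round(v,4).tolist() for k,v in o.items()})
for n in ["scene","top"]:
    p,d=optics.camera(n); cv2.imwrite(f"pics/{n}0.png",p[:,:,::-1]); np.savez(f"pics/{n}0.npz",p=p,d=d)
    c=optics.camera_info(n); print(n,c); np.savez(f"pics/{n}_c.npz",**c)
E
```

```text
pics
{'clock': 0.0, 'joint_pos': [-1.31, 0.2414, 0.0037, 1.3352, 0.0, 1.5708], 'joint_vel': [-0.0006, 0.0016, 0.0009, -0.0006, -0.003, -0.002], 'tau': [0.0006, -37.232, 25.2408, 0.0172, -0.0002, 0.0], 'eef_pos': [0.1288, -0.4825, 0.2444], 'tool_rot': [0.793, -0.6092, -0.0008, -0.0006], 'ft_force': [0.3034, 0.4094, -1.0667], 'ft_torque': [-0.0183, 0.0559, -0.0129], 'grip_width': 0.0855}
scene {'vfov': 52.89671639842494, 'cx': 286.2833088013271, 'cy': 215.07465512745839, 'R': array([[-0.63879119, -0.7692928 , -0.01159328],
       [-0.44373884,  0.38068968, -0.81127752],
       [ 0.62852339, -0.51309254, -0.58454631]]), 't': array([0.35694274, 0.30751064, 0.91677116])}
top {'vfov': 52.120383338255856, 'cx': 280.22783091257935, 'cy': 202.85165472664403, 'R': array([[ 0.01877654, -0.99980695,  0.00578849],
       [-0.99148057, -0.01936591, -0.12880695],
       [ 0.12889419, -0.00332062, -0.99165279]]), 't': array([-0.02898966,  0.52407417,  1.15306731])}
```

View pics/scene0.png

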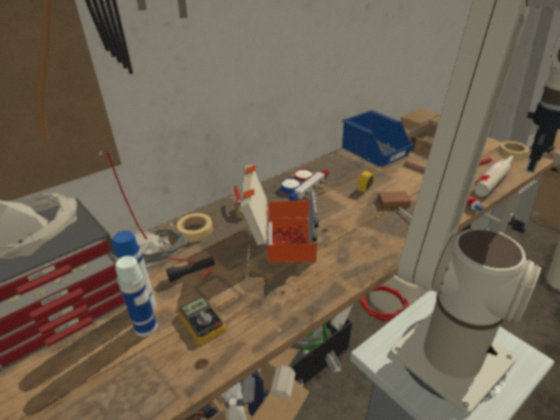

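View pics/top0.png

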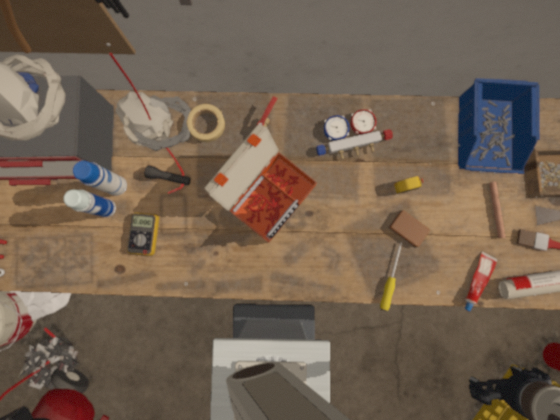

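```bash
cat > h.py <<'E'
import numpy as np, cv2
def cam(n):
    c=np.load(f"pics/{n}_c.npz"); return c
def ray(n,u,v):
    c=cam(n); f=210/np.tan(np.radians(float(c['vfov']))/2)
    d=np.array([(u-c['cx'])/f,(v-c['cy'])/f,1.0]); R=c['R']
    return -R.T@c['t'], R.T@d
def onplane(n,u,v,z):
    o,d=ray(n,u,v); return o+d*(z-o[2])/d[2]
def cloud(n,fn):
    c=cam(n); f=210/np.tan(np.radians(float(c['vfov']))/2)
    d=np.load(fn)['d']; v,u=np.mgrid[:420,:560]
    P=np.stack([(u-c['cx'])/f*d,(v-c['cy'])/f*d,d],-1)
    W=(P-c['t'])@c['R']; W[d==0]=np.nan; return W
E
python3 - <<'E'
import cv2,numpy as np
from h import *
im=cv2.imread('pics/top0.png'); c=im[110:250,190:330]; cv2.imwrite('pics/topc.png',cv2.resize(c,(560,560),interpolation=cv2.INTER_CUBIC))
im=cv2.imread('pics/scene0.png'); c=im[150:280,220:350]; cv2.imwrite('pics/scenec.png',cv2.resize(c,(560,560),interpolation=cv2.INTER_CUBIC))
W=cloud('top','pics/top0.npz')
for v in range(120,250,10):
    print(v,[ '%d'%(1000*W[v,u,2]) if W[v,u,2]==W[v,u,2] else 'n' for u in range(200,325,6)])
E
```

```text
120 ['0', '-1', '-1', '27', '11', '1', '0', '-2', '1', '-3', '41', '25', '0', '-1', '0', '-3', '0', '3', '0', '0', '-1']
130 ['-3', '1', '4', '24', '-1', '-6', '0', '-1', '-2', '191', '194', '190', '3', '0', '0', '-1', '2', '2', '-1', '0', '-2']
140 ['3', '18', '8', '1', '0', '3', '0', '0', '203', '202', '207', '155', '133', '2', '-1', '0', '1', '0', '-3', '0', '0']
150 ['4', '-2', '-1', '-1', '0', '-1', '188', '194', '194', '169', '144', '118', '94', '0', '0', '0', '-2', '-1', '0', '0', '33']
160 ['-3', '0', '0', '1', '2', '194', '201', '184', '160', '134', '110', '84', '63', '2', '17', '2', '4', '-2', '4', '-5', '-4']
170 ['0', '3', '3', '0', '195', '194', '172', '150', '126', '102', '71', '29', '0', '14', '15', '6', '11', '65', '0', '0', '-6']
180 ['-4', '-3', '186', '199', '206', '165', '140', '114', '90', '0', '44', '0', '18', '22', '14', '17', '10', '6', '9', '59', '0']
190 ['-4', '2', '203', '172', '155', '127', '106', '80', '51', '-1', '3', '2', '3', '18', '8', '11', '0', '4', '3', '4', '-1']
200 ['0', '2', '1', '143', '122', '96', '67', '42', '0', '11', '12', '18', '15', '17', '5', '5', '160', '51', '0', '0', '-6']
210 ['-2', '0', '0', '4', '0', '63', '41', '0', '0', '17', '17', '10', '0', '17', '0', '147', '-1', '2', '0', '-2', '-1']
220 ['-2', '0', '-1', '1', '-2', '2', '-2', '63', '15', '1', '22', '0', '9', '45', '145', '3', '-3', '2', '1', '4', '6']
230 ['0', '1', '-3', '2', '0', '4', '0', '-1', '0', '59', '1', '10', '159', '114', '-3', '-3', '0', '0', '5', '-1', '-2']
240 ['-3', '-5', '-2', '-2', '1', '-1', '-1', '-2', '2', '4', '1', '27', '3', '-1', '0', '2', '-4', '1', '0', '0', '-1']
```

View pics/topc.png

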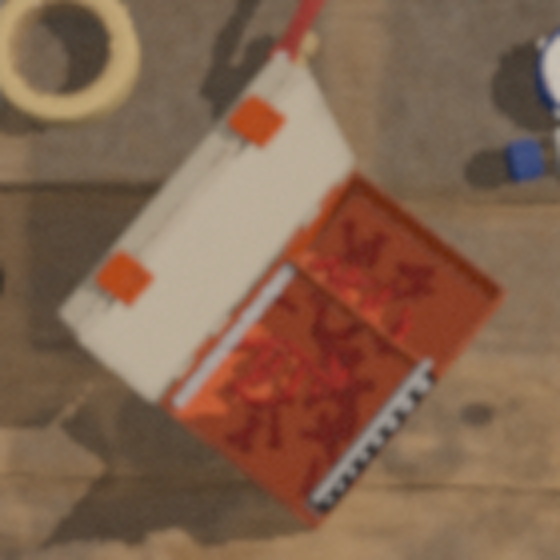

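View pics/scenec.png

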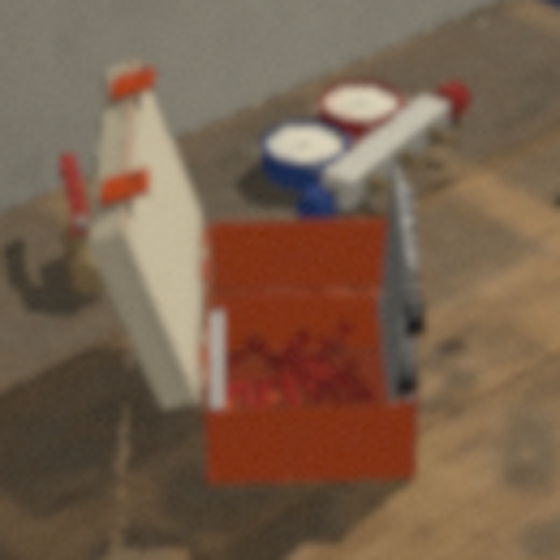

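Run:
```python
from h import *
cs={'BR(x+,y-)':(278.7,154.5),'FR(x-,y-)':(315,183),'FL(x-,y+)':(269.2,240.5),'BL':(230.7,210.5)}
loc=[(68,-105),(-67,-105),(-67,105),(68,105)]
P=np.array([onplane('top',*p,.064)[:2] for p in cs.values()])*1000
print(P.round(1))
for i in range(4): print(np.linalg.norm(P[i]-P[(i+1)%4]).round(1))
L=np.array(loc,float); Pc=P-P.mean(0); Lc=L-L.mean(0)
H=Lc.T@Pc; th=np.arctan2(H[0,1]-H[1,0],H[0,0]+H[1,1]); R=np.array([[np.cos(th),-np.sin(th)],[np.sin(th),np.cos(th)]])
t=P.mean(0)-R@L.mean(0); print('yaw',th,np.degrees(th),'orig',t); print((P-(L@R.T+t)).round(1))
# points in case frame from both clouds
for n in ['top','scene']:
    W=cloud(n,f'pics/{n}0.npz')*1000
    q=W.reshape(-1,3).copy(); q[:,:2]=(q[:,:2]-t)@R
    m=(q[:,2]>75)&(abs(q[:,1])<130)&(abs(q[:,0])<180)
    q=q[m]; 
    f=q[q[:,0]<0]; b=q[q[:,0]>40]
    for nm,g in (('rack',f),('lid',b)):
        print(n,nm,len(g),np.nanpercentile(g,[1,10,50,90,99],axis=0).round(0).tolist() if len(g) else '')
        if len(g): 
            for z0 in range(75,230,25):
                s=g[(g[:,2]>z0)&(g[:,2]<z0+25)]
                if len(s)>3: print('  z',z0,'x',np.percentile(s[:,0],[5,50,95]).round(0),'y',np.percentile(s[:,1],[5,95]).round(0))
# obstacles
```

```text
[[ 653.8  -12.2]
 [ 576.7 -112.1]
 [ 419.     8.6]
 [ 497.3  113.8]]
126.2
198.6
131.1
200.9
yaw 0.9103163092057514 52.157282539415604 orig [536.40619734  -0.86511377]
[[-7.2 -0.6]
 [-1.5  6.1]
 [ 6.6 -2. ]
 [ 2.1 -3.5]]
top rack 268 [[-68.0, -21.0, 111.0], [-67.0, -8.0, 114.0], [-61.0, 36.0, 144.0], [-56.0, 79.0, 159.0], [-55.0, 89.0, 163.0]]
  z 100 x [-68. -64. -59.] y [-18.  87.]
  z 125 x [-67. -63. -60.] y [-7. 74.]
  z 150 x [-64. -58. -55.] y [-15.  83.]
top lid 2637 [[75.0, -107.0, 77.0], [80.0, -87.0, 94.0], [100.0, -1.0, 163.0], [124.0, 84.0, 200.0], [132.0, 102.0, 208.0]]
  z 75 x [75. 79. 82.] y [-97.  93.]
  z 100 x [82. 86. 89.] y [-99.  94.]
  z 125 x [89. 93. 97.] y [-98.  94.]
  z 150 x [ 97. 100. 104.] y [-98.  95.]
  z 175 x [105. 117. 132.] y [-99.  95.]
  z 200 x [ 98. 111. 122.] y [-76.  71.]
scene rack 299 [[-68.0, -17.0, 77.0], [-65.0, -3.0, 87.0], [-56.0, 58.0, 126.0], [-52.0, 90.0, 158.0], [-51.0, 93.0, 160.0]]
  z 75 x [-61. -52. -51.] y [-13.  90.]
  z 100 x [-67. -54. -53.] y [-7. 92.]
  z 125 x [-67. -56. -54.] y [-3. 90.]
  z 150 x [-65. -58. -56.] y [-11.  92.]
scene lid 1401 [[75.0, -103.0, 77.0], [81.0, -68.0, 92.0], [101.0, 52.0, 157.0], [123.0, 104.0, 200.0], [131.0, 108.0, 207.0]]
  z 75 x [74. 79. 99.] y [-89. 106.]
  z 100 x [ 82.  86. 107.] y [-83. 106.]
  z 125 x [ 89.  93. 113.] y [-87. 106.]
  z 150 x [ 96. 101. 121.] y [-89. 106.]
  z 175 x [104. 118. 131.] y [-87. 105.]
  z 200 x [ 98. 111. 122.] y [-71.  77.]
```

```bash
cat > w.py <<'E'
import numpy as np, sys
from scipy.spatial.transform import Rotation as Ro
from workcell import get_obs, optics
O=np.array([.5364,-.0009,0]); Y=0.9103
C=np.array([[np.cos(Y),-np.sin(Y),0],[np.sin(Y),np.cos(Y),0],[0,0,1]])
def state():
    o=get_obs(); T=Ro.from_quat(o['tool_rot']).as_matrix(); p=np.array(o['eef_pos'])
    tip=p+.014*T[:,2]; c=C.T@(tip-O)
    print('t',round(o['clock'],2),'tip case mm',(c*1000).round(1),'toolx deg',np.degrees(np.arctan2(T[1,0],T[0,0])).round(1),'F case',(C.T@np.array(o['ft_force'])).round(1),'grip',round(o['grip_width'],4))
    return o,T,p,tip
def shift(*targets):
    o,T,p,tip=state()
    for t in targets:
        w=O+C@(np.array(t)/1000); print(t,'world',w.round(3),'shift cm',((T.T@(w-tip))*100).round(2))
if __name__=='__main__':
    shift(*eval(sys.argv[1])) if len(sys.argv)>1 else state()
E
python3 w.py "[(-115,36,200),(-100,36,108),(-115,36,108)]"
python3 -c "
from workcell import optics,get_obs
i=optics.camera_info('wrist');print(-i['R'].T@i['t']-get_obs()['eef_pos'])"
```

```text
t 0.1 tip case mm [-630.4   26.4  230.5] toolx deg -75.1 F case [ 0.6  0.1 -0. ] grip 0.0852
(-115, 36, 200) world [ 0.437 -0.07   0.2  ] shift cm [-31.93 -40.47   3.11]
(-100, 36, 108) world [ 0.447 -0.058  0.108] shift cm [-32.82 -41.66  12.31]
(-115, 36, 108) world [ 0.437 -0.07   0.108] shift cm [-31.91 -40.47  12.31]
[0.07971806 0.02125542 0.12970971]
```

```bash
python3 -m inch '[[[0,-3.5,-4.5,0,-10],[0,-7,-9,0,-20],[0,-10.5,-13.5,0,-30],[0,-14,-18,0,-40],[0,-17.5,-22.5,0,-50]]]'; python3 w.py "[(-115,36,200),(-115,36,108)]"
```

```text
clock: 0.72
eef_pos: [0.3017, -0.2538, 0.2446]
tool_rot: [0.977, -0.214, -0.0, -0.001]
ft_force: [0.1, -1.0, 0.2]
grip_width: 0.0003
t 0.72 tip case mm [-343.7   30.2  230.6] toolx deg -24.8 F case [-0.7 -0.7  0.2] grip 0.0003
(-115, 36, 200) world [ 0.437 -0.07   0.2  ] shift cm [  4.62 -22.4    3.09]
(-115, 36, 108) world [ 0.437 -0.07   0.108] shift cm [  4.64 -22.39  12.29]
```

```bash
python3 -m inch '[[[0,0.9,-4.4,0,-10],[0,1.8,-8.8,0.5,-20],[0,2.7,-13.2,1,-30],[0,3.6,-17.6,2,-40],[0,4.5,-22,3,-50]]]'; python3 w.py "[(-115,36,108)]"
```

```text
clock: 1.35
eef_pos: [0.4352, -0.0714, 0.2144]
tool_rot: [0.975, 0.221, -0.0, -0.001]
ft_force: [0.9, -1.2, 0.0]
grip_width: 0.0004
t 1.35 tip case mm [-117.8   36.7  200.4] toolx deg 25.6 F case [-0.4 -1.4  0. ] grip 0.0004
(-115, 36, 108) world [ 0.437 -0.07   0.108] shift cm [ 0.28 -0.05  9.24]
```

```bash
python3 -m inch '[[[0,0,0,0,-9],[0,0,0,0,-18],[0,0,0,0,-27],[0,0,0,0,-27],[0,0,0,0,-27]]]'; python3 w.py "[(-115,36,108),(-95,36,108)]"
python3 - <<'E'
from workcell import optics
import cv2
for n in ['scene','wrist']:
    p,d=optics.camera(n); cv2.imwrite(f'pics/{n}1.png',p[:,:,::-1])
E
```

```text
clock: 1.98
eef_pos: [0.435, -0.0715, 0.2142]
tool_rot: [0.897, 0.442, -0.0, -0.001]
ft_force: [-0.6, -0.7, 0.1]
grip_width: -0.0001
t 1.98 tip case mm [-117.9   36.8  200.2] toolx deg 52.5 F case [-0.9  0.1  0.1] grip -0.0001
(-115, 36, 108) world [ 0.437 -0.07   0.108] shift cm [0.29 0.1  9.22]
(-95, 36, 108) world [ 0.45  -0.054  0.108] shift cm [2.29 0.12 9.22]
```

View pics/scene1.png

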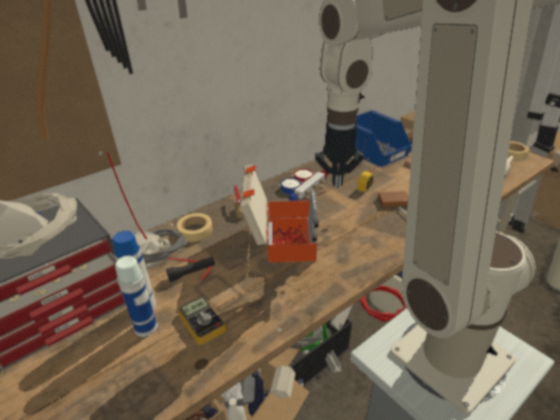

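View pics/wrist1.png

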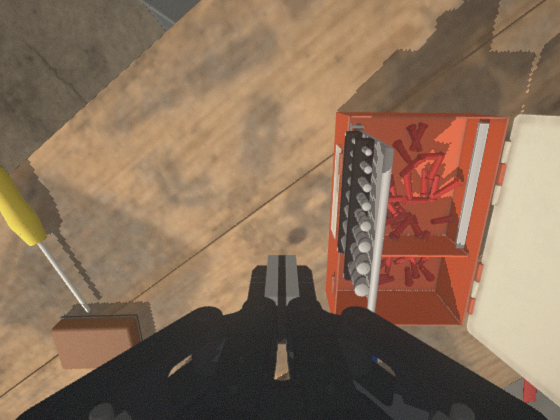

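```bash
python3 -m inch '[[[0,0,0,3,0],[0,0,0,6,0],[0,0,0,9.2,0],[0,0.5,0,9.2,0],[0,1,0,9.2,0]]]'; python3 w.py "[(-95,36,108)]"
```

```text
clock: 2.7
eef_pos: [0.4421, -0.0633, 0.1234]
tool_rot: [0.897, 0.442, 0.001, -0.001]
ft_force: [-0.2, 0.2, 0.5]
grip_width: 0.0001
t 2.7 tip case mm [-107.1   36.2  109.4] toolx deg 52.5 F case [0.  0.3 0.5] grip 0.0001
(-95, 36, 108) world [ 0.45  -0.054  0.108] shift cm [1.21 0.03 0.14]
```

```bash
python3 -m inch '[[[0,0.4,0,0,0],[0,0.8,0,0,0],[0,1.2,0,0,0],[0,1.6,0,0,0],[0,2,0,0,0]]]'; python3 w.py
python3 - <<'E'
from workcell import optics
import cv2
for n in ['wrist']:
    p,d=optics.camera(n); cv2.imwrite(f'pics/{n}2.png',p[:,:,::-1])
E
```

```text
clock: 3.32
eef_pos: [0.4545, -0.0474, 0.1237]
tool_rot: [0.897, 0.442, 0.001, -0.0]
ft_force: [-0.7, -0.7, 2.9]
grip_width: 0.0002
t 3.33 tip case mm [-87.   36.2 109.7] toolx deg 52.5 F case [-1.   0.1  2.9] grip 0.0002
```

View pics/wrist2.png

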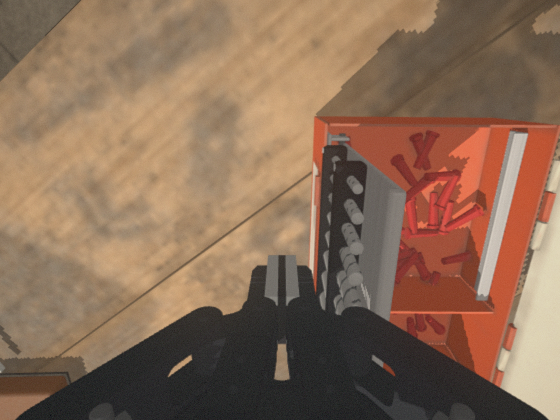

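```bash
cat > sc.py <<'E'
from workcell import optics
import cv2,sys,numpy as np
k=sys.argv[1]
o=[]
for n,(a,b,c,d) in {'scene':(130,290,210,390),'top':(100,260,180,360)}.items():
    p,dd=optics.camera(n); np.savez(f'pics/{n}_{k}.npz',p=p,d=dd); o.append(cv2.resize(p[a:b,c:d,::-1],(400,356),interpolation=cv2.INTER_CUBIC))
cv2.imwrite(f'pics/s{k}.png',np.hstack(o))
E
python3 sc.py 2
```

```text
(no output)
```

View pics/s2.png

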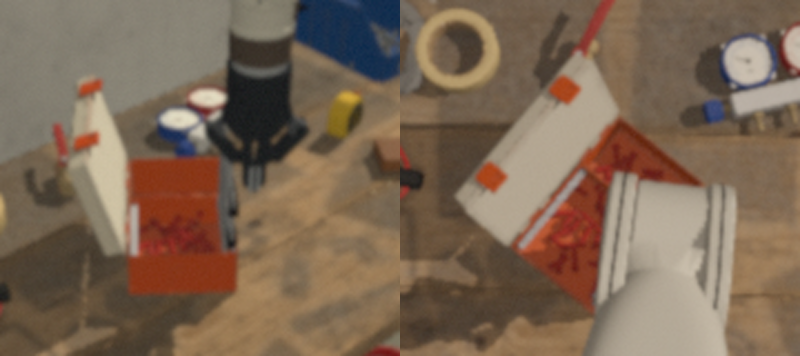

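```bash
python3 -m inch '[[[0,-0.8,0,0,0],[0,-1.6,0,0,0],[0,-2.5,0,0,0],[0,-3,0,-1,0],[0,-3,0,-1,0]]]'; python3 w.py; python3 -c "
from workcell import get_obs
print(get_obs()['joint_pos'])"
```

```text
clock: 4.1
eef_pos: [0.4367, -0.0716, 0.1345]
tool_rot: [0.897, 0.442, 0.002, -0.0]
ft_force: [-0.4, 0.1, 0.1]
grip_width: -0.0002
t 4.1 tip case mm [-117.    35.3  120.5] toolx deg 52.4 F case [-0.2  0.4  0.1] grip -0.0002
[-0.16390196  0.21161762 -0.33804405  1.01856322  0.00199191  0.49187598]
```

```bash
python3 -m inch '[[[0,0,0,0,-10],[0,0,0,0,-20],[0,0,0,0,-30],[0,0,0,0,-40],[0,0,0,0,-50]]]' >/dev/null; python3 -m inch '[[[0,0,0,0,-10],[0,0,0,0,-20],[0,0,0,0,-30],[0,0,0,0,-40],[0,0,0,0,-40]]]'>/dev/null; python3 w.py "[(-95,36,108)]";python3 sc.py 3
python3 - <<'E'
from workcell import optics
import cv2
for n in ['wrist']:
    p,d=optics.camera(n); cv2.imwrite(f'pics/{n}3.png',p[:,:,::-1])
E
```

```text
t 5.35 tip case mm [-116.4   34.9  120.9] toolx deg 142.7 F case [ 1.   1.  -0.2] grip -0.0002
(-95, 36, 108) world [ 0.45  -0.054  0.108] shift cm [0.09 2.14 1.29]
```

View pics/s3.png

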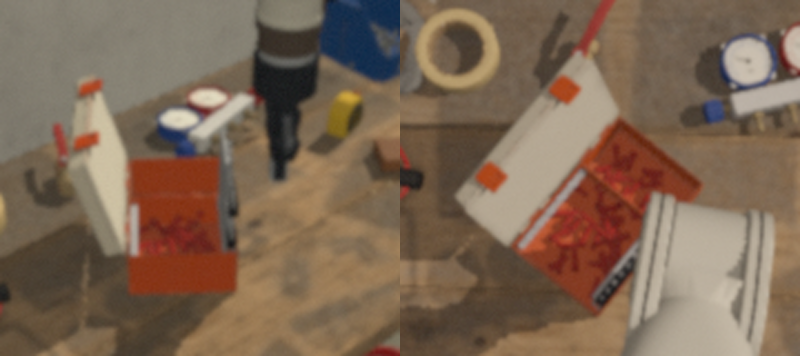

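View pics/wrist3.png

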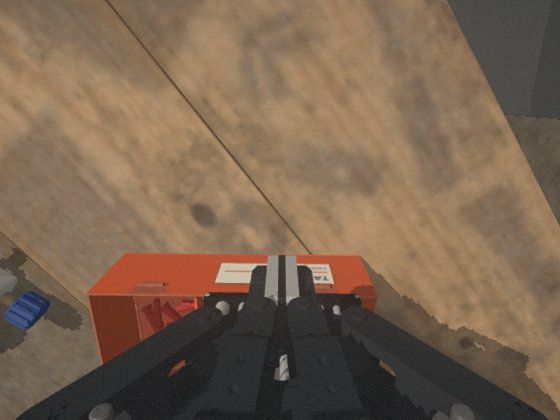

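```bash
python3 -m inch '[[[0,0,0.5,0.6,0],[0,0,1,1.2,0],[0,0,2,1.2,0],[0,0,3,1.2,0],[0,0,3.5,1.2,0]]]' >/dev/null; python3 w.py; python3 -m inch '[[[0,0,0.4,0,0],[0,0,0.8,0,0],[0,0,1.2,0,0],[0,0,1.6,0,0],[0,0,2,0,0]]]'>/dev/null; python3 w.py; python3 sc.py 4
```

```text
t 6.12 tip case mm [-80.5  35.2 109. ] toolx deg 142.7 F case [-0.3 -0.8 -0.1] grip -0.0001
t 6.75 tip case mm [-60.2  35.1 109.3] toolx deg 142.7 F case [-2.1 -0.9  1.8] grip -0.0002
```

View pics/s4.png

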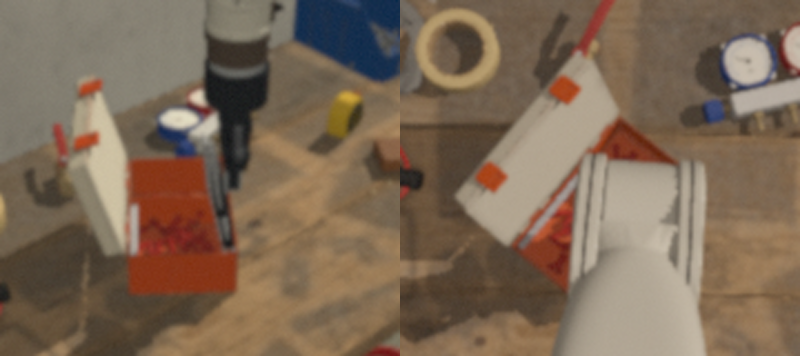

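```bash
python3 -m inch '[[[0,0,0.7,0,0],[0,0,1.4,0,0],[0,0,2.1,0.2,0],[0,0,2.8,0.5,0],[0,0,3.5,0.9,0]]]' >/dev/null; python3 w.py;python3 -m inch '[[[0,0,0.5,0.4,0],[0,0,0.9,0.8,0],[0,0,1.3,1.2,0],[0,0,1.6,1.6,0],[0,0,1.9,2.0,0]]]' >/dev/null; python3 w.py; python3 sc.py 5
```

```text
t 7.47 tip case mm [-24.1  35.6 100.1] toolx deg 142.7 F case [-1.   0.2 -0.1] grip -0.0003
t 8.1 tip case mm [-4.7 35.6 80. ] toolx deg 142.7 F case [-0.3 -0.3  0.7] grip 0.0
```

View pics/s5.png

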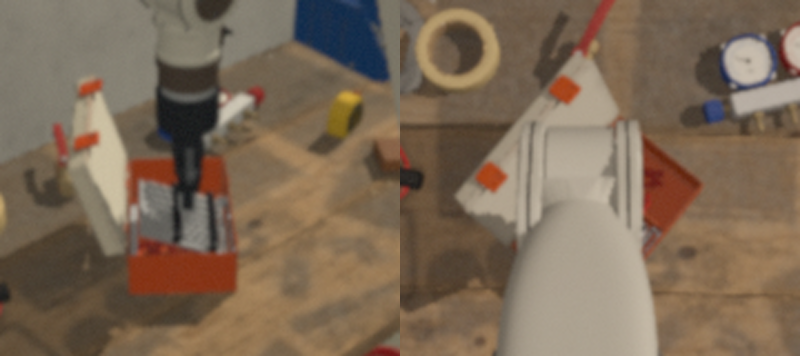

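```bash
python3 -m inch '[[[0,0,0.3,0.5,0],[0,0,0.6,1,0],[0,0,0.9,1.4,0],[0,0,0.9,1.8,0],[0,0,0.9,2,0]]]' >/dev/null; python3 w.py;python3 -m inch '[[[0,0,0,0.2,0],[0,0,0,0.3,0],[0,0,0,0.3,0],[0,0,0,0.4,0],[0,0,0,0.4,0]]]' >/dev/null; python3 w.py; python3 sc.py 6
```

```text
t 8.82 tip case mm [ 4.4 36.1 59.5] toolx deg 142.8 F case [0.8 0.5 3. ] grip -0.0
t 9.45 tip case mm [ 4.6 35.8 58.7] toolx deg 142.8 F case [-4.6  6.1 21.9] grip 0.0002
```

View pics/s6.png

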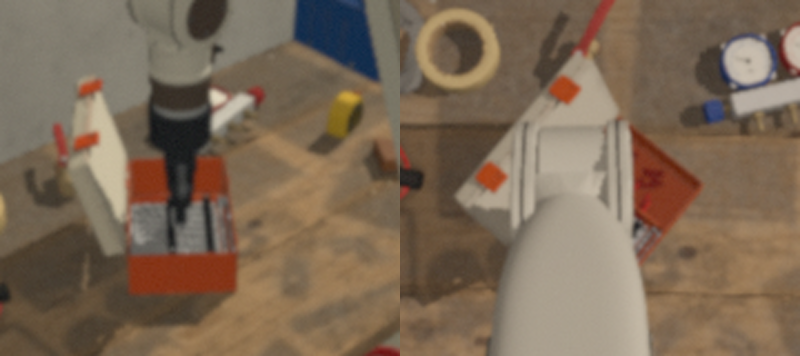

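```bash
python3 -m inch '[[[0,0,0,-3,0],[0,0,0,-7,0],[0,0,0,-12,0],[0,0,0,-16,0],[0,0,0,-19.5,0]]]' >/dev/null; python3 w.py "[(165,10,250),(165,10,168)]"; python3 sc.py 7
```

```text
t 10.18 tip case mm [  3.2  36.4 255.4] toolx deg 142.8 F case [ 0.9 -0.8  0.1] grip 0.0005
(165, 10, 250) world [0.63  0.136 0.25 ] shift cm [-2.81 16.15  0.67]
(165, 10, 168) world [0.63  0.136 0.168] shift cm [-2.77 16.09  8.87]
```

View pics/s7.png

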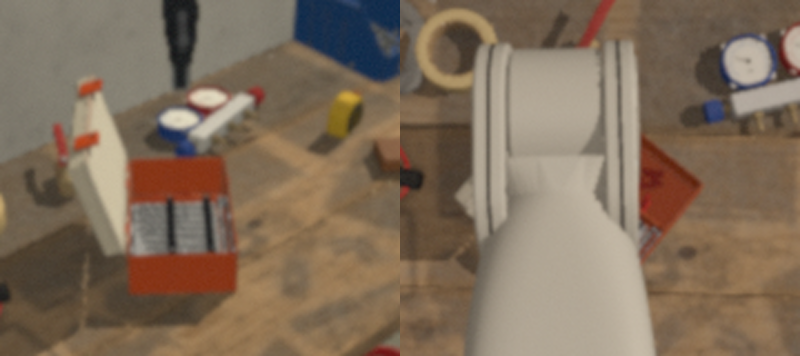

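```bash
python3 - <<'E'
from h import *; from w import C,O
q=((cloud('scene','pics/scene_7.npz')-O)@C)*1000
q=q.reshape(-1,3)
for a in range(-50,60,15):
    s=q[(q[:,0]>a)&(q[:,0]<a+15)&(q[:,1]>-10)&(q[:,1]<80)&(q[:,2]<90)]
    if len(s): print(a,len(s),np.percentile(s[:,2],[10,50,90]).round(1))
E
python3 -m inch '[[[0,-0.5,3.5,0,0],[0,-1,7,0,0],[0,-1.6,10.5,0,0],[0,-2.2,13.5,0,0],[0,-2.8,16.2,0.4,0]]]' >/dev/null; python3 w.py "[(165,10,168)]"; python3 sc.py 8
```

```text
-50 137 [-812.    46.9   59.6]
-35 133 [-748.3   55.9   60.1]
-20 185 [-698.4   49.3   56.6]
-5 163 [-623.6   52.3   56.8]
10 159 [-572.    55.1   60.5]
25 168 [-565.1   51.    56.8]
40 166 [-608.6   45.6   56.7]
55 172 [-611.6   43.5   51.1]
t 10.9 tip case mm [167.8   8.4 255.1] toolx deg 142.8 F case [ 0.3 -0.5  0.7] grip -0.0004
(165, 10, 168) world [0.63  0.136 0.168] shift cm [ 0.24 -0.37  8.71]
```

View pics/s8.png

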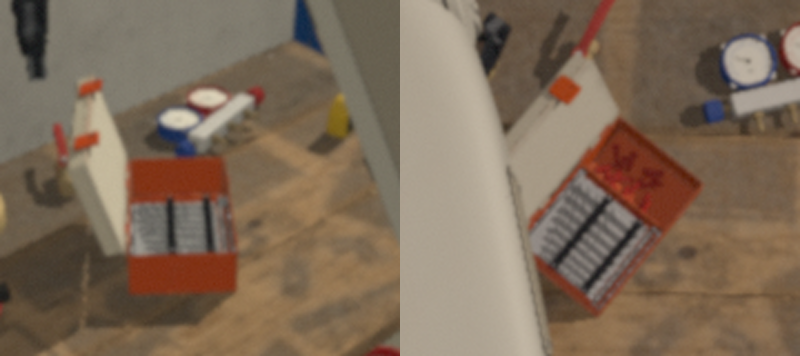

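```bash
python3 -m inch '[[[0,0,0,2,0],[0,0,0,4,0],[0,0,0,6,0],[0,0,0,7.5,0],[0,0,0,8.5,0]]]' >/dev/null; python3 w.py; python3 sc.py 9
```

```text
t 11.62 tip case mm [168.6   8.4 167.2] toolx deg 142.8 F case [-0.1  0.3  0.3] grip 0.0002
```

View pics/s9.png

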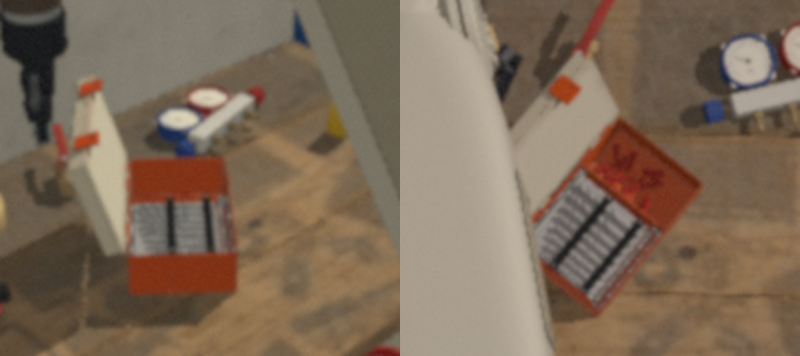

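```bash
python3 -m inch '[[[0,0,-1.2,0,0],[0,0,-2.4,0,0],[0,0,-3.4,-0.3,0],[0,0,-4.2,-0.6,0],[0,0,-5,-0.9,0]]]' >/dev/null; python3 w.py; python3 -m inch '[[[0,0,-0.6,-0.1,0],[0,0,-1.2,-0.2,0],[0,0,-1.8,-0.2,0],[0,0,-2.4,-0.2,0],[0,0,-3,-0.2,0]]]' >/dev/null; python3 w.py; python3 sc.py 10
```

```text
t 12.35 tip case mm [117.9   8.  175.9] toolx deg 142.8 F case [ 1.   0.2 -0.6] grip -0.0002
t 12.97 tip case mm [ 87.5   7.6 177.6] toolx deg 142.9 F case [ 0.3 -0.7  1.5] grip -0.0
```

View pics/s10.png

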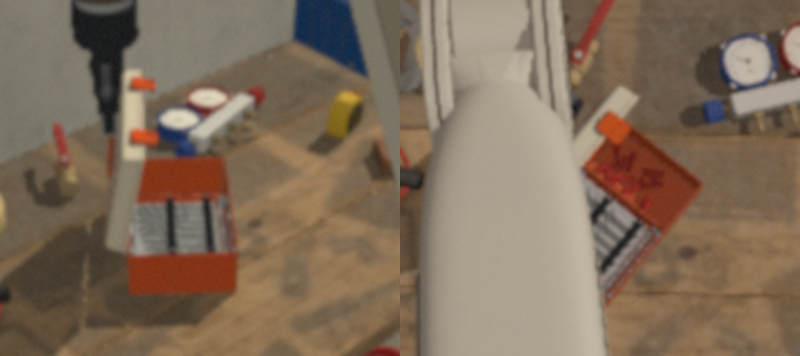

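```bash
python3 -m inch '[[[0,0,-1.2,-0.1,0],[0,0,-2.4,-0.1,0],[0,0,-3.5,0,0],[0,0,-4.6,0.1,0],[0,0,-5.5,0.5,0]]]' >/dev/null; python3 w.py; python3 -m inch '[[[0,0,-0.9,0.5,0],[0,0,-1.8,0.9,0],[0,0,-2.6,1.5,0],[0,0,-3.3,2.1,0],[0,0,-4,2.8,0]]]' >/dev/null; python3 w.py; python3 sc.py 11
```

```text
t 13.7 tip case mm [ 31.1   6.8 172.4] toolx deg 142.8 F case [-0.1  0.3  1.4] grip 0.0004
t 14.32 tip case mm [ -9.1   6.2 143.6] toolx deg 142.8 F case [0.3 0.9 1.1] grip -0.0003
```

View pics/s11.png

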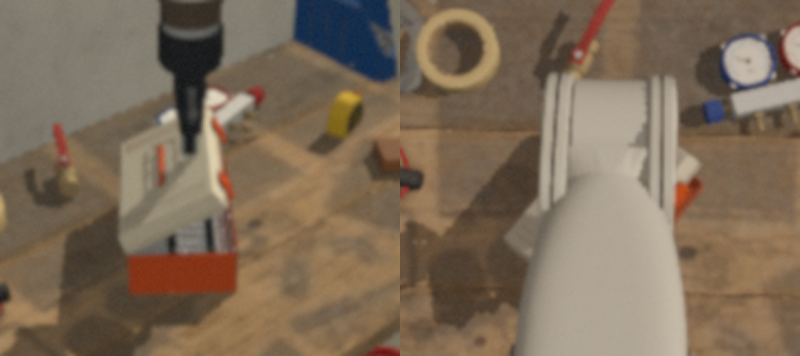

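```bash
python3 -m inch '[[[0,0,-0.8,0.8,0],[0,0,-1.6,1.7,0],[0,0,-2.3,2.5,0],[0,0,-3,3.3,0],[0,0,-3.4,4.1,0]]]' >/dev/null; python3 w.py; python3 -m inch '[[[0,0,0,0.3,0],[0,0,0,0.6,0],[0,0,0,0.8,0],[0,0,0,1.0,0],[0,0,0,1.0,0]]]' >/dev/null; python3 w.py; python3 sc.py 12
```

```text
t 15.05 tip case mm [-44.3   6.2 101.2] toolx deg 142.7 F case [0.7 0.7 1.4] grip 0.0002
t 15.68 tip case mm [-44.    6.   92.2] toolx deg 142.7 F case [-1.3  1.2  6.2] grip 0.0001
```

View pics/s12.png

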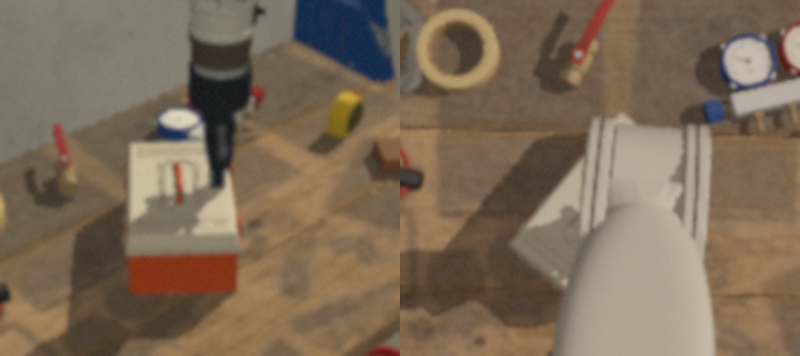

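Contact at z = 92.2 (expected 92.5); press a little more to be certain, then retreat.

```bash
python3 -m inch '[[[0,0,0,0.2,0],[0,0,0,0.3,0],[0,0,0,0.4,0],[0,0,0,0.4,0],[0,0,0,0.4,0]]]' >/dev/null; python3 w.py; python3 -m inch '[[[0,0,0,-3,0],[0,0,0,-7,0],[0,0,0,-11,0],[0,0,0,-14,0],[0,0,0,-16,0]]]' >/dev/null; python3 w.py; python3 -m inch '[[[0,-3,-4,0,0],[0,-6,-8,0,0],[0,-9,-12,0,0],[0,-12,-16,0,0],[0,-15,-20,0,0]]]' >/dev/null; python3 w.py; python3 sc.py 13
python3 - <<'E'
from h import *; from w import C,O
for n in ('scene','top'):
    q=((cloud(n,f'pics/{n}_13.npz')-O)@C)*1000
    q=q.reshape(-1,3)
    for a in range(-75,75,20):
        s=q[(q[:,0]>a)&(q[:,0]<a+20)&(abs(q[:,1])<95)&(abs(q[:,1])>40)&(q[:,2]<150)&(q[:,2]>30)]
        if len(s): print(n,a,len(s),np.percentile(s[:,2],[10,50,90]).round(1))
    s=q[(q[:,2]>84)&(q[:,2]<97)&(np.abs(q[:,:2])<150).all(1)]
    print(np.percentile(s,[1,99],axis=0).round(0))
E
```

```text
t 16.4 tip case mm [-44.    5.8  91.8] toolx deg 142.7 F case [-5.   7.3 24.2] grip 0.0002
t 17.02 tip case mm [-44.5   6.7 253.8] toolx deg 142.8 F case [-0.5  0.2 -0.6] grip 0.0001
t 17.65 tip case mm [-244.1 -146.4  253.8] toolx deg 142.8 F case [-0.8 -0.2  0.3] grip 0.0001
scene -75 118 [69.1 89.6 92.9]
scene -55 160 [90.7 92.6 94. ]
scene -35 155 [90.6 92.5 94.6]
scene -15 156 [90.8 92.9 94.9]
scene 5 161 [91.  92.9 94.8]
scene 25 156 [90.6 92.5 94.2]
scene 45 158 [90.3 92.2 94.1]
scene 65 71 [67.4 74.1 91.1]
[[-62. -98.  85.]
 [ 66. 105.  96.]]
top -75 238 [72.2 88.1 93.7]
top -55 315 [89.7 92.3 94.7]
top -35 314 [89.5 92.4 95.1]
top -15 316 [89.8 92.3 95.5]
top 5 311 [89.2 92.4 95.6]
top 25 309 [89.7 92.1 94.7]
top 45 309 [89.6 92.2 94.9]
top 65 96 [67.6 86.1 92. ]
[[ -63. -103.   86.]
 [  67.  100.   97.]]
```

View pics/s13.png

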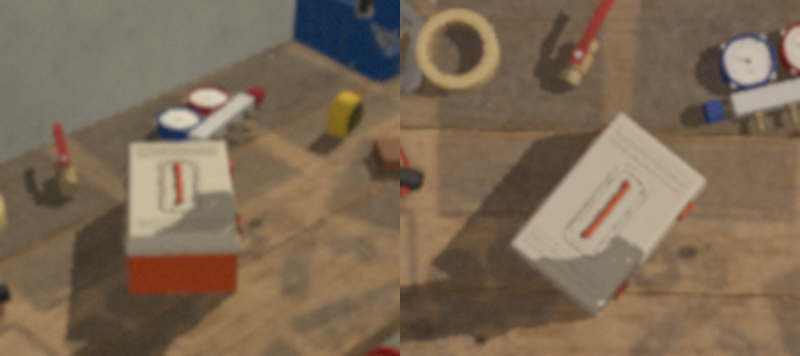

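The lid is level at 92 mm across its whole width, so it is shut. The case is where it started, and the arm is clear. Handing in.

```bash
python3 -c "
from workcell import ticket
print(ticket.job_done())"
```

```text
the job is handed in; nothing more can be done
None
```

I pushed the drill rack down flat with the closed fingers, then swung the lid over from behind and pressed it shut. The job was handed in at about 17.7 s; handing in reports no verdict.

**Rack:** The plate came to a firm stop with the fingertips at 59 mm (22 N), against about 60 mm expected. Depth readings showed the rails level at about 60 mm while the lid was still open.

**Lid:** It stopped firmly at 92 mm (24 N). Both cameras then showed its top level at about 92 mm from hinge to front, as it should be when shut.

**Case and surroundings:** The lid's outline stayed centred on the original case position to within a few millimetres. The arm is clear of everything. I never steered near the surrounding tools, but I did not re-measure their positions.

**Things that disagreed:**
- My first corner picks made the case about 5% too small, though its centre agreed with the depth readings.
- My first approach had the gripper's wide knuckles facing the rack. I saw a force of about 3 N, which may have been a light touch, so I backed off and turned the wrist 90° before pushing.

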